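# Slide the box home under the chute and tip in the thread spools

## Task

Push the wooden box along its rails until it is fully home against the end stop under the chute, without ramming it. Then press the paddle down to tip the tray all the way, so that all three thread spools roll down the chute into the box, and let the tray fall back to rest. Leave the other things on the bench where they are.

Things in the scene. Friction and masses are not known exactly. Their poses are not given: they have to be found in the camera images.
- station: Fixed filling station. Origin on the table, on the centre line of the slide rails, below the middle of the chute; z up. The rails run along its y (-400 to +180 mm): a 12 mm plywood board with two aluminium side strips 155 mm apart, tops 32 mm above the table. The box slides on it towards +y. Two wooden uprights at x = 128, y = -58 and 58 mm carry the tipping tray, 190 mm high.
- spout_lip (a point): Middle of the lower edge of the fixed steel chute (the spout), 112 mm above the table, 50 mm in +x of the rails' centre line. The chute is 100 mm wide (y), has 40 mm side walls and rises from here towards +x at 30 degrees to below the tray's front edge.
- stop_zone (a point): Middle of the stretch of rail where the dark steel end stop (120 x 45 mm, top 67 mm above the table) may be clamped; axes as the station, 80 mm in +y of its origin. The face that the box meets lies anywhere from 20 mm before to 20 mm beyond this point along y, differs from run to run and is not reported: feel for it. Home, the box's centre lies 90 mm in -y of that face.
- box: Open wooden box between the rails: 150 mm across them (x), 180 mm along them (y), 80 mm high, walls 6 mm, 0.3 to 0.55 kg. Origin at the centre of its underside, 12 mm above the table; its y axis points along the rails to the stop. 2.5 mm play each side; too wide to grip. It starts 170 to 280 mm in -y of the station's origin, slides with 1.5 to 6 N of drag; at the stop resistance rises sharply.
- flap (a joint): Sprung feeler plate in the face of the end stop, pushed in by the box: 0 = free (standing 12 mm proud), 0.012 m = box hard against the stop. Its spring is very weak (under 0.3 N): it cannot be felt and does not push the box back.
- tray (a joint): Hinge of the wooden tipping tray (inside 160 x 80 mm, 40 mm deep). 0 = at rest, leaning 10 degrees backwards; 0.87 rad = fully tipped towards the chute, at a firm stop. The axis runs along the station's y, at its x = 128, z = 176 mm, at the tray's open front edge. Released, the tray falls back to 0 by its own weight.
- paddle_top (a point): Middle of the top of the tray's steel press paddle, a plate 60 (x) by 75 (y) by 6 mm beside the tray: 105 mm in +y of the tray's middle, 95 mm in -x of the hinge axis. It turns with the tray: at rest 219 mm above the table, sloping 25 degrees (-x edge higher); fully tipped about 82 mm lower, sloping the other way. 3 to 5 N straight down tips the tray.
- spool0: Wooden thread spool lying across the tray, axis along its own y, 66 mm long, 44 mm across its end flanges, about 50 g. Origin at its centre. It rolls out of the tray, down the chute, when the tray is tipped. The three spools are alike.
- spool1: Wooden thread spool lying across the tray, axis along its own y, 66 mm long, 44 mm across its end flanges, about 50 g. Origin at its centre. It rolls out of the tray, down the chute, when the tray is tipped. The three spools are alike.
- spool2: Wooden thread spool lying across the tray, axis along its own y, 66 mm long, 44 mm across its end flanges, about 50 g. Origin at its centre. It rolls out of the tray, down the chute, when the tray is tipped. The three spools are alike.
- clapper: Bystander: dark wooden pressing block, 55 x 170 x 40 mm. Origin at the centre of its underside, on the table.
- pincushion: Bystander: round pincushion, 68 mm across, 38 mm high. Origin at the centre of its underside, on the table.
- jar: Bystander: lidded glass jar, 68 mm across, 85 mm high. Origin at the centre of its underside, on the table.
- tape_roll: Bystander: cardboard tape roll lying flat, 84 mm across, 24 mm high. Origin at the centre of its underside, on the table.
- pen_cup: Bystander: grey cup, 72 mm across, 100 mm high. Origin at the centre of its underside, on the table.
- chalk_tray: Bystander: low open cardboard tray, 90 x 130 x 30 mm. Origin at the centre of its underside, on the table.
Mind the look-alikes: they are no part of the job. Leave any blue or turquoise look-alike of the spool1 alone.

How it is judged:
By the outcome, as a careful person would: the job done as asked, in the order asked, and still so for the second after the job is handed in, with the robot touching nothing.
It also fails if it takes over 50 s, if anything falls off the work surface, if the arm or the gripper's body presses on something with over 40 N, if the wrist force passes 120 N, or if a joint passes its speed limit or range.

## Robot

A 6-joint arm with a two-finger parallel gripper is mounted at the origin on the work surface. World frame = base frame: x ahead of the robot, y to its left, z up, the work surface at z = 0. Lengths are in m, angles in rad, forces in N, time in s.
With the tool pointing down it reaches from about 0.4 to 0.825 m from the base axis. Payload 7 kg.
Tool frame: the origin (TCP) lies midway between the tips of the shut fingers; the grasp point (between the pads) lies 19 mm behind it; z points along the fingers, y is the direction in which the jaws open and shut (so a half turn about z gives the same grasp; the last joint's range is limited). The gripper opens to 88 mm and grips with 3 to 60 N. Pads are 19 mm wide; open, the fingers measure 130 mm over their backs; the gripper's body (78 mm by 193 mm) begins 47 mm behind the grasp point.
Start: joints at [0.288, 0.359, 0.012, 0, -1.224, -0.288], TCP at [0.675, -0, 0.227] pointing down, gripper open.
Joint ranges: [-3.07, 3.07], [-1.43, 2.12], [-1.02, 1.25], [-3.03, 1.67], [-3.05, -0], [-3.03, 3.03]. Speed limits (rad/s): [2.39, 2.39, 3.01, 3.14, 3.14, 3.14].

## Interface

Orientations are given as a unit quaternion [x, y, z, w].
In Python, from station import readout, camera, camera_info, robot gives the robot as it stands.
- The arm moves only by the tool send_rows, never from a script. Its argument "motion" is text: rows parted by semicolons, each of 5 numbers parted by spaces: the shift along the tool's x, y, z in mm, then the turn about the tool's z in degrees, then the opening, from 0 (shut) to 1 (fully open). A call has 1 to 12 rows; each row is the pose to reach, as a shift and turn from the pose commanded when the call began, along the tool's axes at that moment; what a row does not reach only later rows make up. A row lasts 1/12 s, in which the tool goes at most 41.7 mm and 7.16 degrees, less where a joint would pass 70% of its speed; a pose out of reach is approached as far as the arm can. A call with a gripper value outside its range is refused whole. The fingers move at their own pace and stop on an object; "force" is the grip in N (left out, the last holds). Time passes only in rows, so rows that repeat a pose let the fingers close. It gives the time, the measured TCP pose, the force and the opening at its end, in the units of the state.
- readout.observe(): the state, without advancing time (a new reading comes with each control period).
- camera(name): name is "scene" or "side" or "wrist"; returns (picture, depth): 400x640x3 uint8, red, green, blue; 400x640 float32, m along the optical axis (not along the pixel's ray), 0 where there is no reading.
- camera_info(name): a dict with "fx", "fy", "cx", "cy" (pixels), "R" (3x3) and "t" (3): a world point X has camera coordinates R X + t; the wrist camera has in their place "tool_from_camera" (4x4, takes a point from camera to tool coordinates, whose origin is the TCP and whose axes are the flange's). Camera axes: x right, y down, z forward; pixel columns grow to the right and rows downward; lengths in m; the calibration is good to about 2 mm. A picture is of the moment at which its call begins: read the wrist's pose just before it. camera_info takes no time and is no camera call.
- robot.finish_job(): hands the job in, once; it reports no verdict.
The state is a dict: "time": time; "joint_positions": joint angles; "joint_velocities": joint speeds; "joint_efforts": joint torques, N m; "eef_pos": TCP position; "ee_rot": TCP orientation; "ft_force": force on the tool from outside, world axes, zero at the start; "ft_torque": the same for the moment, N m; "finger_gap": finger opening in m.
Only numpy, scipy, OpenCV 4.12 (cv2) and the standard library are available. Lean on these libraries where they do the work, as an engineer would, in place of code of your own. Each camera call takes 0.05 s, during which the arm holds its last target.

## Working session

There is one attempt and no reset: what is moved stays moved. The work goes in short steps, Python scripts to look and compute and a tool call to move; the robot and the scene stay as the last step left them, time stands still between calls to the robot, and variables do not carry over. Pictures are saved under pics/ and viewed, and the job is handed in when it is done.

Besides the shell and the picture viewer there is one more tool, called after "Emit:" as name(argument=value, ...) on one line, values as JSON. send_rows: Moves the arm, as the interface text tells. Its arguments: {"type":"object","properties":{"motion":{"type":"string"},"force":{"type":"number"}},"required":["motion"]}

```bash
ls; mkdir -p pics; cat > h.py <<'E'
import numpy as np, cv2, json
from station import readout, camera, camera_info, robot
def snap(name,fn):
    s=readout.observe(); p,d=camera(name); cv2.imwrite('pics/'+fn+'.png',p[:,:,::-1]); np.savez('pics/'+fn+'.npz',p=p,d=d,pos=s['eef_pos'],rot=s['ee_rot']); return p,d,s
def world(name,u,v,d):
    i=camera_info(name); R=np.array(i['R']);t=np.array(i['t'])
    c=np.stack([(u-i['cx'])/i['fx']*d,(v-i['cy'])/i['fy']*d,d],-1)
    return (c-t)@R
def cloud(name,d):
    v,u=np.mgrid[:400,:640]; return world(name,u.astype(float),v.astype(float),d)
def proj(name,X):
    i=camera_info(name); c=np.array(X)@np.array(i['R']).T+np.array(i['t'])
    return np.stack([c[...,0]/c[...,2]*i['fx']+i['cx'],c[...,1]/c[...,2]*i['fy']+i['cy']],-1)
E
python3 - <<'E'
from h import *
s=readout.observe(); print({k:np.round(v,3).tolist() for k,v in s.items()})
for n in ('scene','side'):
    snap(n,n+'0')
E
```

```text
pics
{'time': 0.0, 'joint_positions': [0.288, 0.359, 0.011, -0.0, -1.224, -0.288], 'joint_velocities': [0.001, 0.001, 0.001, 0.0, -0.0, 0.002], 'joint_efforts': [-0.001, -58.273, 29.306, 6.997, 0.007, -0.0], 'eef_pos': [0.675, -0.0, 0.226], 'ee_rot': [-0.707, 0.707, 0.001, -0.001], 'ft_force': [-0.05, -0.474, 0.541], 'ft_torque': [0.036, -0.03, -0.018], 'finger_gap': 0.088}
```

View pics/scene0.png

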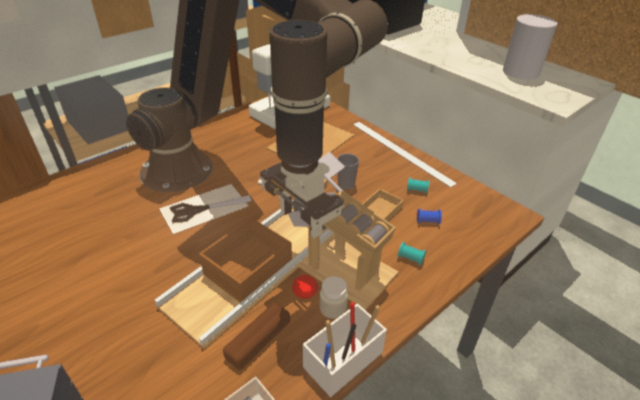

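View pics/side0.png

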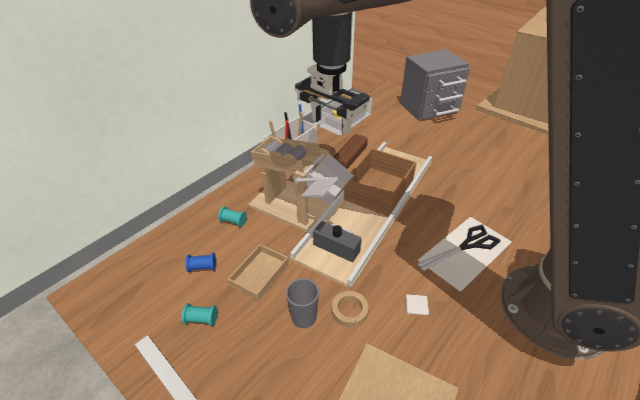

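The scene picture shows the box at (245,255) on the rails, which start at (180,320), with the tray and its dark spools at (365,222). The side picture shows the end stop at (337,240), the chute and paddle near (325,178), and the box at (380,180). The teal and blue spools on the table at (232,216), (200,263) and (200,315) in the side picture are look-alikes. Next I fit the station pose.

```bash
python3 - <<'E'
from h import *
for n in ('side','scene'):
    z=np.load(f'pics/{n}0.npz'); C=cloud(n,z['d'])
    pts={'side':[(431,158),(352,280),(294,252),(383,146),(320,232),(358,240),(337,240),(338,229),(378,152),(413,176),(385,205),(350,180),(325,162),(330,178),(316,186),(295,150),(260,152),(355,250),(400,195)],
     'scene':[(158,301),(205,341),(248,222),(203,255),(240,293),(290,252),(370,215),(378,232),(345,212)]}[n]
    for u,v in pts: print(n,u,v,z['p'][v,u],np.round(C[v,u]*1000))
E
python3 - <<'E'
import cv2
for n,(a,b,c,d) in {'side':(120,300,220,460),'scene':(150,350,150,430)}.items():
    im=cv2.imread(f'pics/{n}0.png')[a:b,c:d]; f=3 if n=='side' else 2.8
    cv2.imwrite(f'pics/{n}0c.png',cv2.resize(im,None,fx=f,fy=f,interpolation=cv2.INTER_CUBIC))
E
```

```text
side 431 158 [172 158 149] [ 492. -300.   31.]
side 352 280 [155 151 145] [400. 255.  27.]
side 294 252 [209 204 199] [563. 284.  34.]
side 383 146 [163 160 154] [ 653. -258.   30.]
side 320 232 [101  98  99] [537. 212.  66.]
side 358 240 [100  98  98] [446. 172.  66.]
side 337 240 [102  99  99] [484. 208.  70.]
side 338 229 [39 37 40] [494. 192.  90.]
side 378 152 [120  84  57] [ 605. -148.   88.]
side 413 176 [150 118  89] [ 481. -163.   46.]
side 385 205 [100  70  48] [473.   5.  50.]
side 350 180 [107  77  55] [584.  25.  95.]
side 325 162 [131 124 122] [636.  73. 162.]
side 330 178 [188 179 177] [534. 177. 225.]
side 316 186 [184 174 172] [547. 213. 216.]
side 295 150 [91 86 88] [693. 128. 207.]
side 260 152 [154 127  94] [784. 172. 182.]
side 355 250 [63 62 63] [438. 194.  54.]
side 400 195 [91 64 43] [465. -62.  46.]
scene 158 301 [183 176 160] [ 502. -305.   30.]
scene 205 341 [146 135 118] [ 666. -273.   21.]
scene 248 222 [106  73  46] [460. -10.  86.]
scene 203 255 [162 107  61] [ 497. -168.   94.]
scene 240 293 [105  70  42] [ 625. -149.   52.]
scene 290 252 [108  74  47] [602.  23.  59.]
scene 370 215 [142 110  72] [740. 164. 202.]
scene 378 232 [134 123 118] [785. 146. 189.]
scene 345 212 [102  90  83] [697. 121. 206.]
```

View pics/side0c.png

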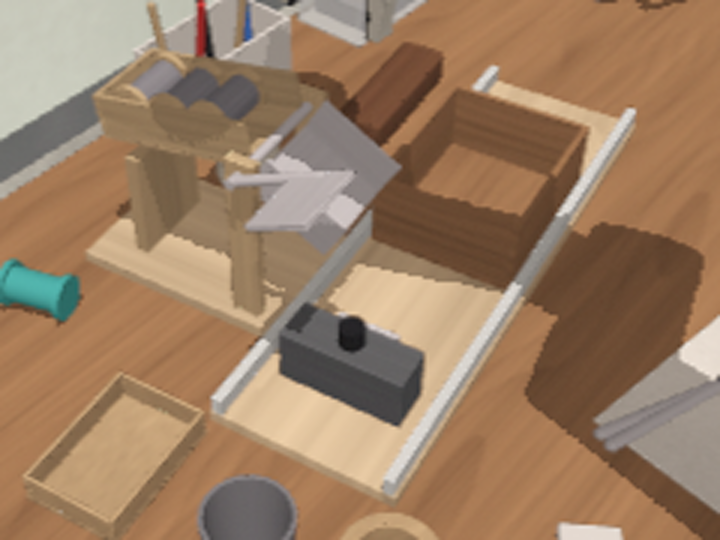

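View pics/scene0c.png

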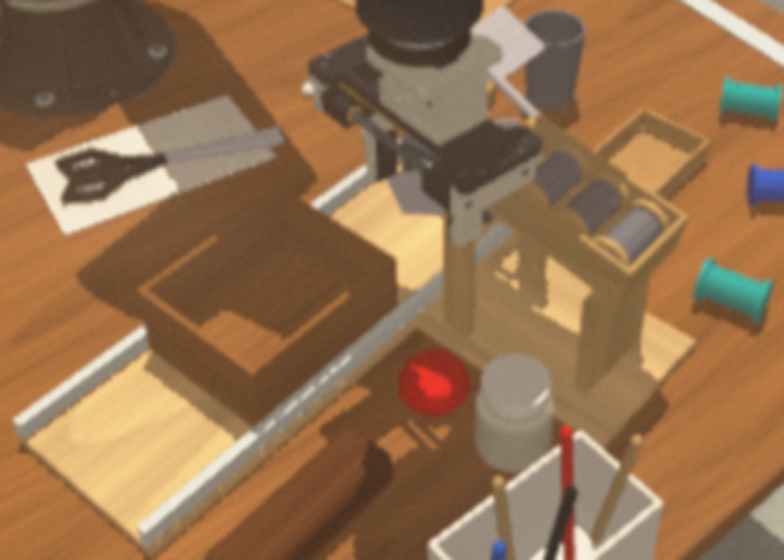

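```bash
python3 - <<'E'
from h import *
P=[];
for n in ('side','scene'):
    z=np.load(f'pics/{n}0.npz'); C=cloud(n,z['d']); p=z['p'].astype(int)
    m=(z['d']>0)&(abs(C[...,2]-.032)<.004)&(p.max(-1)-p.min(-1)<30)&(p.max(-1)>120)&(C[...,0]>.35)&(C[...,0]<.72)&(abs(C[...,1])<.35)
    Q=C[m]; a=np.radians(9.4)
    for a in [np.radians(9.4)]:
        x=Q@[np.cos(a),np.sin(a),0]; y=Q@[-np.sin(a),np.cos(a),0]
    h,e=np.histogram(x,np.arange(.36,.72,.01)); print(n,[(round(b,3),c) for b,c in zip(e,h) if c>5])
    for lo,hi in ((.40,.47),(.57,.64)):
        k=(x>lo)&(x<hi)
        if k.sum()<20: continue
        for _ in range(4):
            c=np.polyfit(y[k],x[k],1); r=x-np.polyval(c,y); k=(abs(r)<.006)&(x>lo-.02)&(x<hi+.02)
        print(n,c, 'dyaw',-np.degrees(np.arctan(c[0])), k.sum(), np.percentile(y[k],[0,1,99,100]), np.percentile(r[k],[2,98]))
E
```

```text
side [(np.float64(0.43), np.int64(268)), (np.float64(0.44), np.int64(307)), (np.float64(0.59), np.int64(6)), (np.float64(0.6), np.int64(292)), (np.float64(0.61), np.int64(25))]
side [-0.00181085  0.44029709] dyaw 0.10375388689676268 562 [-0.38738838 -0.37523308  0.19117677  0.19373102] [-0.00472375  0.00524563]
side [-0.00196644  0.60494391] dyaw 0.11266846191516569 314 [-0.38320949 -0.37819868  0.19122625  0.19407561] [-0.00488364  0.00555229]
scene [(np.float64(0.43), np.int64(23)), (np.float64(0.44), np.int64(208)), (np.float64(0.6), np.int64(415)), (np.float64(0.61), np.int64(117))]
scene [-0.00047439  0.44359907] dyaw 0.027180610117633903 230 [-0.38656206 -0.38411737  0.04989454  0.10823413] [-0.00499663  0.00377698]
scene [-0.00140436  0.60734486] dyaw 0.08046388562536756 518 [-0.3863104  -0.38138947  0.07099257  0.07936789] [-0.00520852  0.00425527]
```

```bash
cat >> h.py <<'E'
A=np.radians(9.48); ex=np.array([np.cos(A),np.sin(A),0]); ey=np.array([-np.sin(A),np.cos(A),0]); O=.524*ex+.0135*ey
def st(X): X=np.asarray(X)-O; return np.stack([X@ex,X@ey,X[...,2]],-1)
def wd(S): S=np.asarray(S,float); return O+S[...,:1]*ex+S[...,1:2]*ey+S[...,2:]*np.array([0,0,1.])
E
python3 - <<'E'
from h import *
print(O,'paddle',wd([.033,.105,.219]))
for n in ('side','scene'):
    z=np.load(f'pics/{n}0.npz'); S=st(cloud(n,z['d'])); p=z['p'].astype(int); x,y,h=S[...,0],S[...,1],S[...,2]
    def rep(t,m):
        if m.sum()<5: print(n,t,m.sum()); return
        print(n,t,m.sum(),*[np.round(np.percentile(S[m][:,i],[1,10,50,90,99])*1000) for i in range(3)])
    v=z['d']>0
    rep('boxtop',v&(abs(h-.092)<.005)&(abs(x)<.1)&(y<-.02)&(y>-.4))
    rep('box-yface',v&(abs(h-.065)<.02)&(abs(x)<.06)&(y<-.1)&(y>-.4))
    rep('box+yface',v&(abs(h-.055)<.02)&(abs(x)<.06)&(y<.02)&(y>-.13))
    rep('stoptop',v&(abs(h-.067)<.004)&(abs(x)<.08)&(y>.03)&(y<.2))
    rep('stopall',v&(h>.03)&(h<.064)&(abs(x)<.065)&(y>.03)&(y<.2))
    rep('paddle',v&(h>.18)&(h<.25)&(x<.07)&(x>-.02)&(y>.06)&(y<.16))
    rep('chute',v&(h>.105)&(h<.175)&(x>.03)&(x<.12)&(abs(y)<.06))
    # spools in tray
    rep('tray',v&(h>.17)&(h<.24)&(x>.125)&(x<.32)&(abs(y)<.06))
E
```

```text
[0.51462032 0.09962017 0.        ] paddle [0.52987579 0.20862141 0.219     ]
side boxtop 446 [-76. -74. -12.  70.  74.] [-266. -262. -171.  -86.  -83.] [87. 89. 92. 94. 95.]
side box-yface 380 [-58. -47.  -2.  47.  59.] [-264. -262. -260. -258. -256.] [45. 49. 65. 81. 84.]
side box+yface 404 [-59. -48.  -3.  47.  59.] [-89. -87. -86. -84. -82.] [35. 38. 55. 71. 75.]
side stoptop 566 [-60. -52. -10.  47.  57.] [ 70.  75.  97. 113. 115.] [64. 65. 67. 69. 70.]
side stopall 456 [-61. -60. -13.  44.  58.] [ 58.  84. 114. 115. 117.] [31. 34. 49. 61. 64.]
side paddle 433 [13. 16. 38. 63. 68.] [ 68.  74. 109. 139. 142.] [207. 209. 221. 230. 233.]
side chute 817 [ 34.  46.  70. 113. 119.] [-51. -49. -36.  48.  57.] [112. 118. 143. 163. 174.]
side tray 1739 [126. 139. 191. 273. 294.] [-48. -42.   4.  44.  46.] [171. 176. 192. 207. 214.]
scene boxtop 754 [-77. -73.  11.  73.  75.] [-266. -264. -189.  -89.  -84.] [87. 88. 92. 95. 97.]
scene box-yface 298 [-58. -47.   3.  48.  58.] [-266. -265. -264. -264. -263.] [46. 49. 65. 80. 84.]
scene box+yface 262 [-58. -49.  -8.  31.  47.] [-93. -92. -90. -89. -88.] [35. 39. 57. 72. 75.]
scene stoptop 36 [-61. -58. -38. -17.  -9.] [68. 68. 72. 76. 80.] [63. 64. 67. 69. 70.]
scene stopall 42 [-63. -57. -41. -17.  28.] [61. 67. 70. 72. 74.] [31. 35. 58. 63. 64.]
scene paddle 332 [16. 21. 49. 66. 69.] [ 66.  83. 113. 136. 142.] [205. 208. 217. 230. 234.]
scene chute 195 [35. 44. 64. 86. 98.] [-53. -52. -50. -49. -48.] [117. 124. 142. 161. 170.]
scene tray 1977 [140. 174. 230. 283. 296.] [-48. -46.  -6.  40.  44.] [171. 178. 193. 206. 213.]
```

```bash
python3 - <<'E'
from h import *
t=wd([0,-.310,.045]); print(t)
for n in ('side','scene'):
    z=np.load(f'pics/{n}0.npz'); S=st(cloud(n,z['d'])); x,y,h=S[...,0],S[...,1],S[...,2]
    m=(z['d']>0)&(h>.1)&(y<-.15)&(y>-.45)&(abs(x)<.2); print(n,m.sum(), np.round(S[m][::60]*1000)[:20].tolist())
E
```

```text
[ 0.56567835 -0.20614621  0.045     ]
side 7 [[115.0, -151.0, 402.0]]
scene 5176 [[111.0, -150.0, 668.0], [120.0, -165.0, 665.0], [143.0, -161.0, 667.0], [154.0, -166.0, 667.0], [149.0, -172.0, 665.0], [122.0, -167.0, 653.0], [172.0, -164.0, 663.0], [155.0, -172.0, 658.0], [121.0, -167.0, 645.0], [169.0, -162.0, 654.0], [150.0, -169.0, 648.0], [112.0, -162.0, 632.0], [169.0, -166.0, 647.0], [144.0, -173.0, 639.0], [180.0, -157.0, 642.0], [162.0, -169.0, 638.0], [140.0, -174.0, 630.0], [179.0, -156.0, 633.0], [164.0, -168.0, 629.0], [142.0, -172.0, 621.0]]
```

Emit:
send_rows(motion="41 21 0 -7 1; 82 43 0 -9.5 1; 123 65 0 -9.5 1; 160 85 0 -9.5 1; 190 100 0 -9.5 1; 206 109 0 -9.5 1; 206 109 0 -9.5 1; 206 109 0 -9.5 1")

```text
time: 0.77
eef_pos: [0.565, -0.2074, 0.2265]
ee_rot: [0.762, -0.647, -0.0, 0.0]
ft_force: [-0.1, -0.2, -0.2]
finger_gap: 0.0877
```

Emit:
send_rows(motion="0 0 40 0 1; 0 0 80 0 1; 0 0 120 0 1; 0 0 155 0 1; 0 0 175 0 1; 0 0 181 0 1; 0 0 181 0 1; 0 0 181 0 1")

```text
time: 1.43
eef_pos: [0.5671, -0.2056, 0.0463]
ee_rot: [0.764, -0.646, 0.0, -0.0]
ft_force: [0.6, -0.6, 0.2]
finger_gap: 0.0877
```

```bash
python3 - <<'E'
from h import *
p,d,s=snap('side','side1'); print(s['time'],st(s['eef_pos']),s['ft_force'])
cv2.imwrite('pics/side1c.png',cv2.resize(p[60:260,260:500,::-1],None,fx=3,fy=3,interpolation=cv2.INTER_CUBIC))
E
```

```text
1.4333 [ 0.00143835 -0.30971639  0.04630848] [ 0.63024766 -0.55691386  0.1614859 ]
```

View pics/side1c.png

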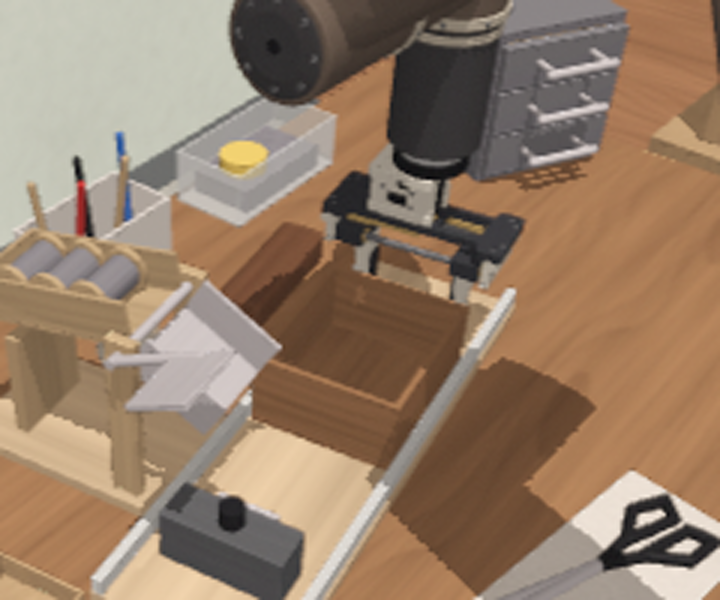

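The fingers straddle the middle of the box's -y face at about 35 mm clearance and are clear of the rails. I start pushing now; tool -x is station +y.

Emit:
send_rows(motion="-10 0 0 0 1; -20 0 0 0 1; -27 0 0 0 1; -31 0 0 0 1; -34 0 0 0 1; -37 0 0 0 1; -40 0 0 0 1; -44 0 0 0 1; -48 0 0 0 1; -52 0 0 0 1; -56 0 0 0 1; -60 0 0 0 1")

```text
time: 2.48
eef_pos: [0.557, -0.1475, 0.0465]
ee_rot: [0.763, -0.646, 0.001, -0.0]
ft_force: [0.8, -5.9, 4.9]
finger_gap: 0.0875
```

Emit:
send_rows(motion="-5 0 0 0 1; -10 0 0 0 1; -15 0 0 0 1; -20 0 0 0 1; -25 0 0 0 1; -30 0 0 0 1; -35 0 0 0 1; -40 0 0 0 1; -44 0 0 0 1; -48 0 0 0 1; -52 0 0 0 1; -55 0 0 0 1")

```text
time: 3.48
eef_pos: [0.5479, -0.0931, 0.0465]
ee_rot: [0.763, -0.646, 0.001, -0.0]
ft_force: [0.3, -5.2, 5.2]
finger_gap: 0.088
```

```bash
cat > chk.py <<'E'
from h import *
import sys
s=readout.observe(); print(s['time'],np.round(st(s['eef_pos'])*1000,1),'fy',np.array(s['ft_force'])@ey,'fx',np.array(s['ft_force'])@ex,s['ft_force'][2])
E
python3 chk.py
```

```text
3.4833 [   1.1 -195.6   46.5] fy -5.221799901932258 fx -0.5499364353960734 5.2372028673058555
```

Emit:
send_rows(motion="-4 0 0 0 1; -8 0 0 0 1; -12 0 0 0 1; -16 0 0 0 1; -20 0 0 0 1; -24 0 0 0 1; -28 0 0 0 1; -32 0 0 0 1; -36 0 0 0 1; -40 0 0 0 1; -43 0 0 0 1; -45 0 0 0 1")

```text
time: 4.48
eef_pos: [0.5403, -0.0487, 0.0464]
ee_rot: [0.763, -0.646, 0.001, -0.0]
ft_force: [1.8, -6.9, 4.8]
finger_gap: 0.0877
```

```bash
python3 chk.py; python3 - <<'E'
from h import *
p,d,s=snap('side','side2'); S=st(cloud('side',d));x,y,h=S[...,0],S[...,1],S[...,2]
m=(d>0)&(abs(h-.055)<.02)&(abs(x)<.06)&(y<.06)&(y>-.13)
print(np.percentile(y[m],[1,10,50,90,99]))
cv2.imwrite('pics/side2c.png',cv2.resize(p[100:300,220:460,::-1],None,fx=3,fy=3,interpolation=cv2.INTER_CUBIC))
E
```

```text
4.4833 [   0.9 -150.5   46.4] fy -7.08827799772964 fx 0.6225239730309354 4.811305424570451
[0.03756433 0.03873964 0.04044546 0.04211202 0.05928995]
```

View pics/side2c.png

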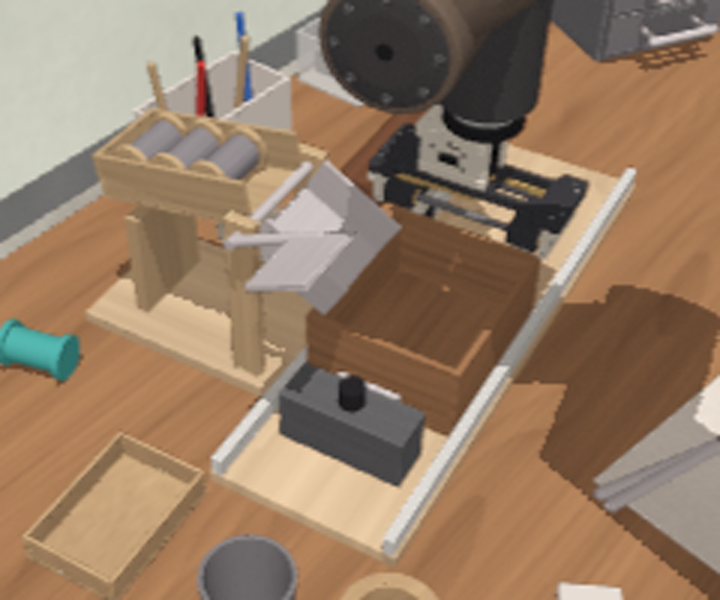

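The box front is at station y ≈ 40 mm and the stop face is at about 70 mm, so about 30 mm remain. I slow down here.

Emit:
send_rows(motion="-2 0 0 0 1; -4 0 0 0 1; -6 0 0 0 1; -8 0 0 0 1; -10 0 0 0 1; -12 0 0 0 1; -14 0 0 0 1; -16 0 0 0 1; -18 0 0 0 1; -20 0 0 0 1; -21 0 0 0 1; -22 0 0 0 1")

```text
time: 5.53
eef_pos: [0.5366, -0.0271, 0.0463]
ee_rot: [0.763, -0.646, 0.001, -0.0]
ft_force: [1.2, -8.1, 6.2]
finger_gap: 0.0878
```

Emit:
send_rows(motion="-1 0 0 0 1; -2 0 0 0 1; -3 0 0 0 1; -4 0 0 0 1")

```text
time: 5.87
eef_pos: [0.5359, -0.0233, 0.0463]
ee_rot: [0.763, -0.646, 0.001, -0.0]
ft_force: [1.2, -7.0, 5.8]
finger_gap: 0.0877
```

```bash
python3 chk.py
```

```text
5.8667 [   0.8 -124.8   46.3] fy -7.07188276590627 fx 0.040080830208626926 5.839031383472419
```

Emit:
send_rows(motion="-1 0 0 0 1; -2 0 0 0 1")

```text
time: 6.03
eef_pos: [0.5356, -0.0213, 0.0463]
ee_rot: [0.763, -0.646, 0.001, -0.0]
ft_force: [1.9, -7.0, 5.8]
finger_gap: 0.0876
```

Emit:
send_rows(motion="-1 0 0 0 1; -2 0 0 0 1")

```text
time: 6.2
eef_pos: [0.5353, -0.0206, 0.0463]
ee_rot: [0.763, -0.646, 0.001, 0.001]
ft_force: [6.5, -23.2, 3.3]
finger_gap: 0.0876
```

Emit:
send_rows(motion="0 0 0 0 1; 0 0 0 0 1")

```text
time: 6.37
eef_pos: [0.5353, -0.0207, 0.0463]
ee_rot: [0.763, -0.646, 0.001, 0.0]
ft_force: [3.5, -15.8, 4.1]
finger_gap: 0.0876
```

```bash
python3 chk.py; python3 - <<'E'
from h import *
p,d,s=snap('side','side3'); S=st(cloud('side',d));x,y,h=S[...,0],S[...,1],S[...,2]
print(s['ft_torque'])
m=(d>0)&(abs(h-.092)<.004)&(abs(x)<.08)&(y<.1)&(y>-.15)
print(np.percentile(y[m],[1,10,50,90,99]))
cv2.imwrite('pics/side3c.png',cv2.resize(p[100:300,220:460,::-1],None,fx=3,fy=3,interpolation=cv2.INTER_CUBIC))
E
```

```text
6.3667 [   0.6 -122.    46.3] fy -16.114774591289986 fx 0.8127449767987116 4.128634116309984
[-5.21146546 -1.56333932 -0.21500242]
[-0.11625968 -0.10828658  0.03345785  0.06948373  0.09583246]
```

View pics/side3c.png

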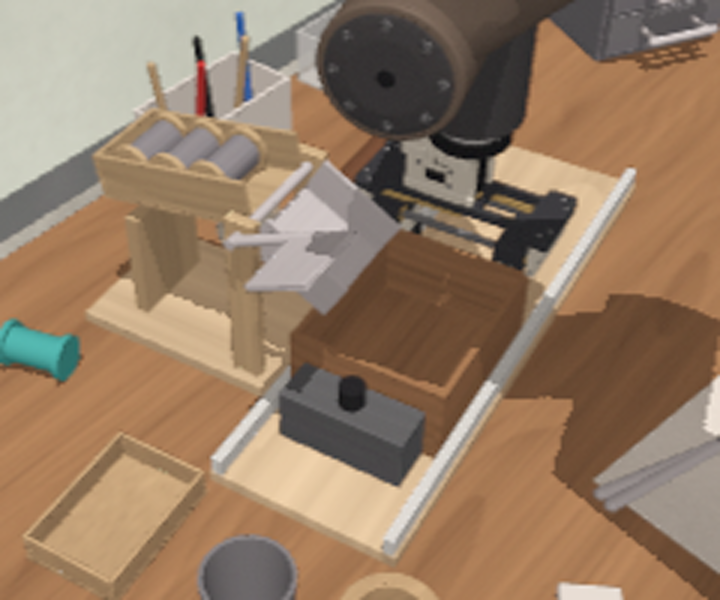

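The box front meets the stop, and the force rose from 7 N to 23 N with no further travel. One more gentle press checks that it is seated.

Emit:
send_rows(motion="-0.5 0 0 0 1; -1 0 0 0 1; -1 0 0 0 1")

```text
time: 6.67
eef_pos: [0.5353, -0.0206, 0.0464]
ee_rot: [0.763, -0.646, 0.001, 0.001]
ft_force: [6.1, -23.3, 3.1]
finger_gap: 0.0876
```

```bash
python3 chk.py
```

```text
6.6667 [   0.6 -122.    46.4] fy -23.974857087319563 fx 2.1378468188594897 3.1111551969068914
```

The stop is firm: the TCP didn't move at 24 N. I back off gently, rise, shut the fingers, and go over the paddle.

Emit:
send_rows(motion="3 0 0 0 1; 6 0 0 0 1; 12 0 0 0 1; 30 0 0 0 0.5; 40 0 -20 0 0; 40 0 -60 0 0; 40 0 -100 0 0; 40 0 -140 0 0; 40 0 -180 0 0; 40 0 -220 0 0; 40 0 -245 0 0; 40 0 -250 0 0")

```text
time: 7.67
eef_pos: [0.5431, -0.057, 0.3013]
ee_rot: [0.764, -0.646, 0.003, -0.003]
ft_force: [0.1, -0.0, 0.8]
finger_gap: 0.0331
```

```bash
python3 chk.py; python3 - <<'E'
from h import *
for n in ('side','scene'):
    p,d,s=snap(n,n+'4'); S=st(cloud(n,d));x,y,h=S[...,0],S[...,1],S[...,2]
    m=(d>0)&(abs(h-.092)<.004)&(abs(x)<.08)&(y<.1)&(y>-.15)
    print(n,np.round(np.percentile(y[m],[1,5,95,99])*1000),np.round(np.percentile(x[m],[1,99])*1000))
    m=(d>0)&(h>.11)&(h<.26)&(x>-.09)&(x<.15)&(y>-.2)&(y<.3)
    print(S[m].max(0),S[m].min(0))
a=cv2.imread('pics/side4.png')[100:300,220:460];cv2.imwrite('pics/side4c.png',cv2.resize(a,None,fx=3,fy=3,interpolation=cv2.INTER_CUBIC))
E
```

```text
7.6667 [   2.3 -159.2  301.3] fy -0.06139430102019778 fx 0.13494887666117428 0.8187236738847516
side [-111. -110.   70.   96.] [-76.  73.]
[0.14995528 0.14403255 0.23354223] [ 0.01268694 -0.0652289   0.11025221]
scene [-112. -111.   69.   86.] [-77.  76.]
[0.14986335 0.14408467 0.23454582] [ 0.01290112 -0.07121022  0.11012359]
```

View pics/side4c.png

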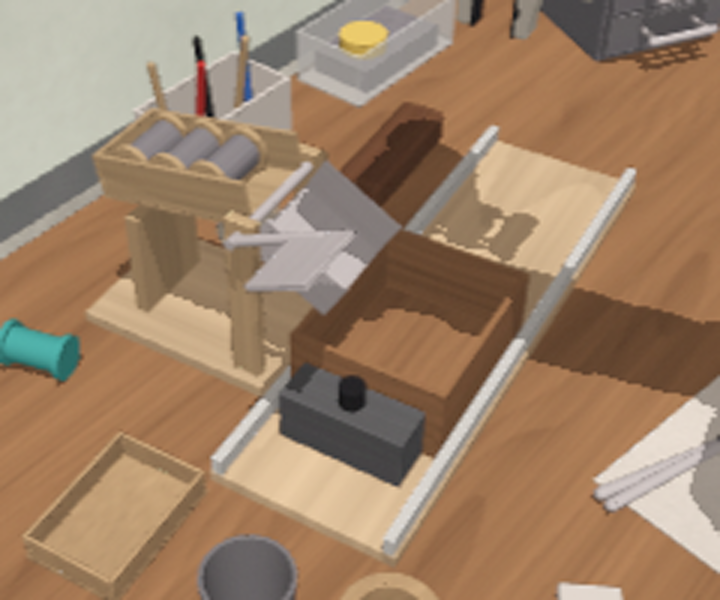

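View pics/scene4.png

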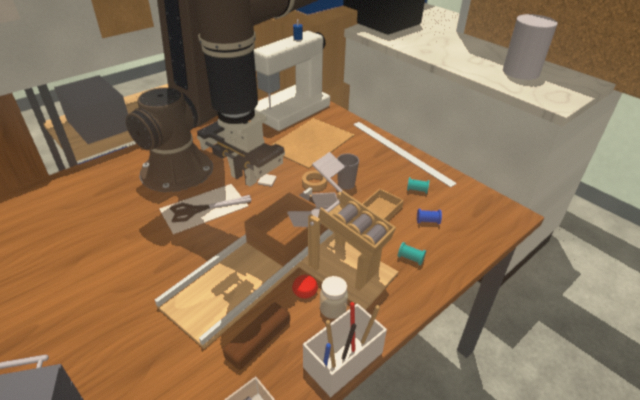

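The box front is at 70 mm, against the stop face, and square with its ±76 mm edges. Next I move over the paddle, which sits in the side crop at (305,255).

Emit:
send_rows(motion="-40 0 0 0 0; -80 -5 0 0 0; -120 -12 0 0 0; -160 -20 0 0 0; -200 -27 0 0 0; -240 -31 0 0 0; -265 -31 0 0 0; -271 -31 0 0 0; -271 -31 20 0 0; -271 -31 40 0 0; -271 -31 50 0 0; -271 -31 50 0 0")

```text
time: 8.77
eef_pos: [0.5251, 0.2141, 0.2416]
ee_rot: [0.763, -0.646, -0.001, 0.003]
ft_force: [-0.2, 0.1, -0.0]
finger_gap: 0.0006
```

```bash
python3 chk.py; python3 - <<'E'
from h import *
p,d,s=snap('side','side5'); print(s['finger_gap'])
cv2.imwrite('pics/side5c.png',cv2.resize(p[60:260,220:460,::-1],None,fx=3,fy=3,interpolation=cv2.INTER_CUBIC))
E
```

```text
8.7667 [ 29.2 111.1 241.6] fy 0.1332705309804651 fx -0.17316151462020216 -0.01846121987171062
0.0006266057160502508
```

View pics/side5c.png

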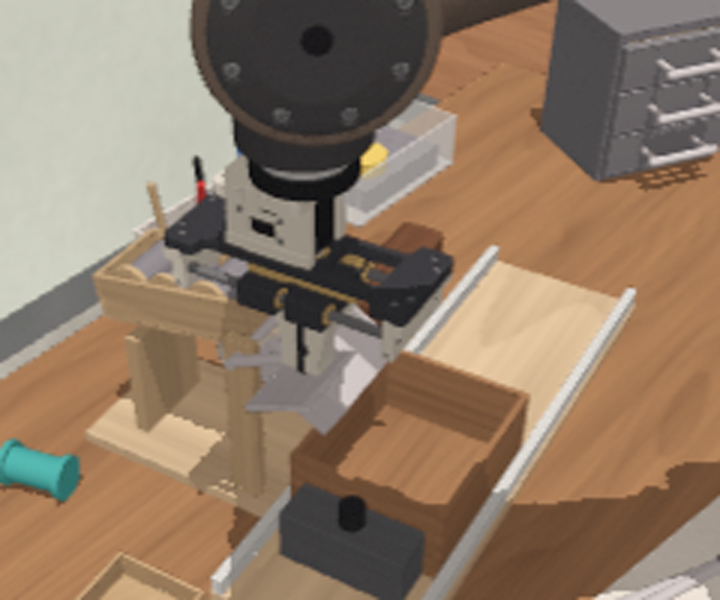

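The shut fingertips are about 10 mm above the middle of the paddle (crop 305,365) and the body is clear of the tray. I press down.

Emit:
send_rows(motion="0 0 4 0 0; 0 0 8 0 0; 0 0 12 0 0; 0 0 16 0 0; 0 0 20 0 0; 0 0 24 0 0; 0 0 28 0 0; 0 0 32 0 0; 0 0 36 0 0; 0 0 40 0 0; 0 0 44 0 0; 0 0 48 0 0")

```text
time: 9.82
eef_pos: [0.5267, 0.2152, 0.1971]
ee_rot: [0.763, -0.646, -0.0, 0.0]
ft_force: [-3.1, 0.2, 3.7]
finger_gap: 0.0003
```

```bash
python3 chk.py; python3 - <<'E'
from h import *
p,d,s=snap('side','side6')
cv2.imwrite('pics/side6c.png',cv2.resize(p[60:260,220:460,::-1],None,fx=3,fy=3,interpolation=cv2.INTER_CUBIC))
E
```

```text
9.8167 [ 31.  112.1 197.1] fy 0.6781261143208551 fx -3.0470483126788666 3.7316231218313747
```

View pics/side6c.png

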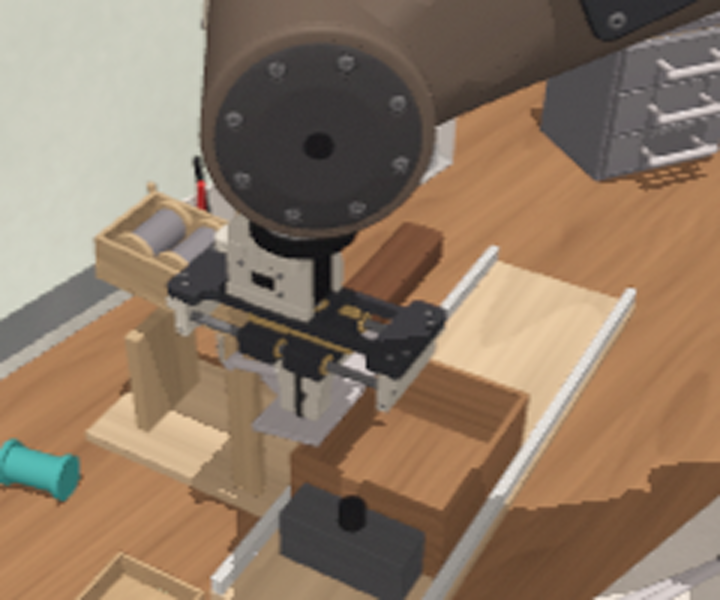

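Emit:
send_rows(motion="0 0 3 0 0; 0 0 6 0 0; 0 0 9 0 0; 0 0 12 0 0; 0 0 15 0 0; 0 0 18 0 0; 0 0 21 0 0; 0 0 24 0 0; 0 0 27 0 0; 0 0 30 0 0; 0 0 33 0 0; 0 0 36 0 0")

```text
time: 10.87
eef_pos: [0.5277, 0.2155, 0.1617]
ee_rot: [0.763, -0.646, 0.0, -0.001]
ft_force: [2.1, -0.5, 2.3]
finger_gap: 0.0002
```

Emit:
send_rows(motion="0 0 2 0 0; 0 0 4 0 0; 0 0 6 0 0")

```text
time: 11.12
eef_pos: [0.5273, 0.2156, 0.1556]
ee_rot: [0.763, -0.646, 0.0, -0.0]
ft_force: [1.1, -0.2, 3.1]
finger_gap: 0.0006
```

```bash
python3 chk.py; python3 - <<'E'
from h import *
p,d,s=snap('side','side7')
cv2.imwrite('pics/side7c.png',cv2.resize(p[60:260,220:460,::-1],None,fx=3,fy=3,interpolation=cv2.INTER_CUBIC))
E
```

```text
11.1167 [ 31.6 112.3 155.6] fy -0.3343255370197206 fx 1.0582108095272587 3.1407520542947958
```

View pics/side7c.png

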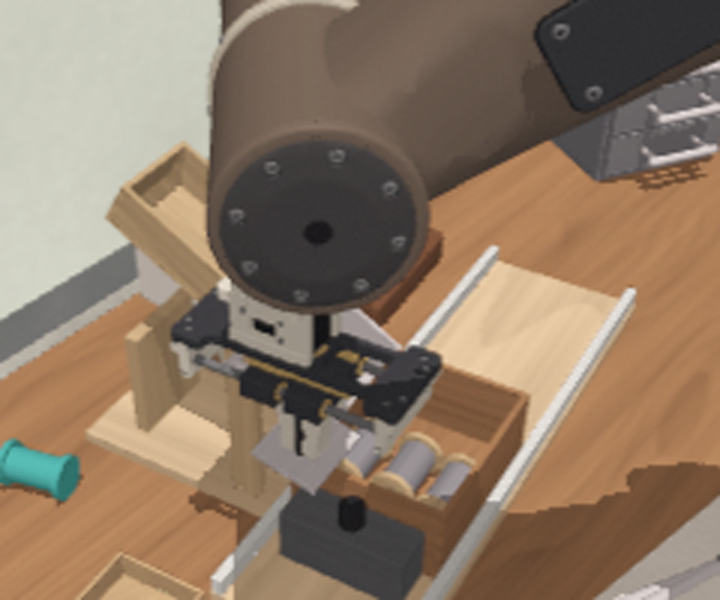

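All three spools lie in the box (crop 365,455; 412,463; 455,475). I keep pressing to reach the tray's firm stop.

Emit:
send_rows(motion="0 0 2 0 0; 0 0 4 0 0; 0 0 5 0 0")

```text
time: 11.42
eef_pos: [0.5268, 0.2153, 0.1503]
ee_rot: [0.763, -0.646, -0.0, 0.0]
ft_force: [1.5, 0.8, 2.5]
finger_gap: 0.0007
```

Emit:
send_rows(motion="0 0 1 0 0; 0 0 2 0 0; 0 0 3 0 0")

```text
time: 11.67
eef_pos: [0.5269, 0.2153, 0.1475]
ee_rot: [0.763, -0.646, -0.0, 0.0]
ft_force: [1.1, 0.1, 2.6]
finger_gap: 0.0006
```

```bash
python3 chk.py
```

```text
11.6667 [ 31.1 112.1 147.5] fy -0.11880551276665961 fx 1.0558371230427817 2.600202388043738
```

Emit:
send_rows(motion="0 0 1 0 0; 0 0 2 0 0; 0 0 3 0 0")

```text
time: 11.92
eef_pos: [0.5269, 0.2153, 0.1445]
ee_rot: [0.763, -0.646, -0.0, 0.0]
ft_force: [1.1, -0.4, 2.3]
finger_gap: 0.0007
```

Emit:
send_rows(motion="0 0 1 0 0; 0 0 2 0 0; 0 0 3 0 0")

```text
time: 12.17
eef_pos: [0.5269, 0.2153, 0.1414]
ee_rot: [0.763, -0.646, -0.0, 0.0]
ft_force: [0.4, 0.0, 2.3]
finger_gap: 0.0008
```

Emit:
send_rows(motion="0 0 1 0 0; 0 0 2 0 0; 0 0 3 0 0")

```text
time: 12.42
eef_pos: [0.5271, 0.2153, 0.1398]
ee_rot: [0.763, -0.646, 0.0, -0.0]
ft_force: [-6.5, -1.4, 19.1]
finger_gap: -0.0001
```

```bash
python3 chk.py; python3 - <<'E'
from h import *
p,d,s=snap('side','side8')
S=st(cloud('side',d));x,y,h=S[...,0],S[...,1],S[...,2]
m=(d>0)&(x>-.0)&(x<.075)&(y>.06)&(y<.15)&(h>.10)&(h<.2)
cv2.imwrite('pics/side8c.png',cv2.resize(p[60:260,220:460,::-1],None,fx=3,fy=3,interpolation=cv2.INTER_CUBIC))
for u,v in [(310,215),(318,219),(326,216),(330,210),(270,140),(281,108)]: print(u,v,np.round(S[v,u]*1000))
E
```

```text
12.4167 [ 31.3 112.  139.8] fy -0.29316809427365514 fx -6.662040889346946 19.059661086733172
310 215 [ 51. 134. 145.]
318 219 [ 32. 129. 137.]
326 216 [ 15. 120. 147.]
330 210 [ 25.  84. 133.]
270 140 [ 381. -145.   87.]
281 108 [226. -15. 311.]
```

View pics/side8c.png

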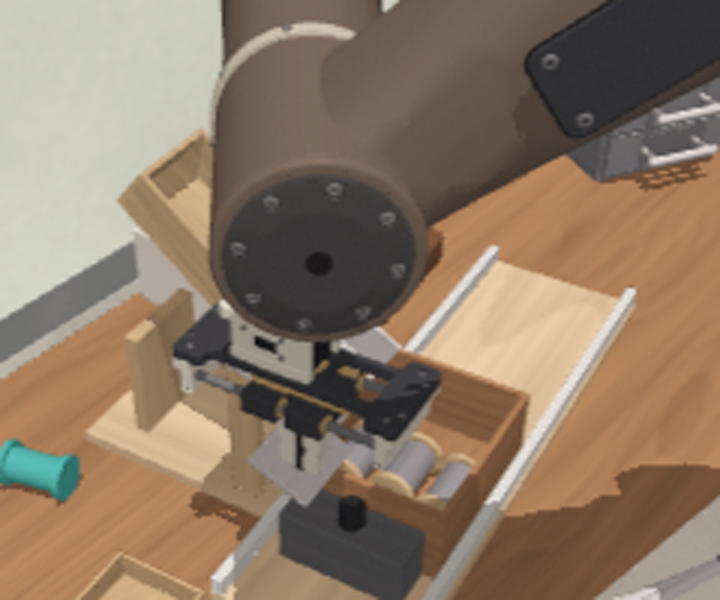

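The firm stop is reached: the force jumped from 2 N to 19 N, and the paddle centre measures z = 137 mm as specified. After a short hold, I raise the fingers steadily so the tray falls back under control.

Emit:
send_rows(motion="0 0 0 0 0; 0 0 -3 0 0; 0 0 -8 0 0; 0 0 -13 0 0; 0 0 -18 0 0; 0 0 -23 0 0; 0 0 -28 0 0; 0 0 -33 0 0; 0 0 -38 0 0; 0 0 -43 0 0; 0 0 -48 0 0; 0 0 -53 0 0")

```text
time: 13.47
eef_pos: [0.5277, 0.2156, 0.1925]
ee_rot: [0.763, -0.646, 0.0, -0.001]
ft_force: [1.6, -0.0, 1.6]
finger_gap: 0.0004
```

Emit:
send_rows(motion="0 0 -5 0 0; 0 0 -10 0 0; 0 0 -14 0 0; 0 0 -18 0 0; 0 0 -22 0 0; 0 0 -26 0 0; 0 0 -30 0 0; 0 0 -35 0 0; 0 0 -45 0 0; 0 0 -65 0 0; 0 0 -95 0 0; 0 0 -120 0 0")

```text
time: 14.47
eef_pos: [0.5263, 0.2148, 0.3131]
ee_rot: [0.763, -0.646, -0.0, 0.001]
ft_force: [0.2, 0.5, 1.0]
finger_gap: 0.0005
```

```bash
python3 chk.py; python3 - <<'E'
from h import *
p,d,s=snap('side','side9')
cv2.imwrite('pics/side9c.png',cv2.resize(p[60:260,220:460,::-1],None,fx=3,fy=3,interpolation=cv2.INTER_CUBIC))
E
```

```text
14.4667 [ 30.5 111.7 313.1] fy 0.46153613709462593 fx 0.31764517194737585 0.9987241204473927
```

View pics/side9c.png

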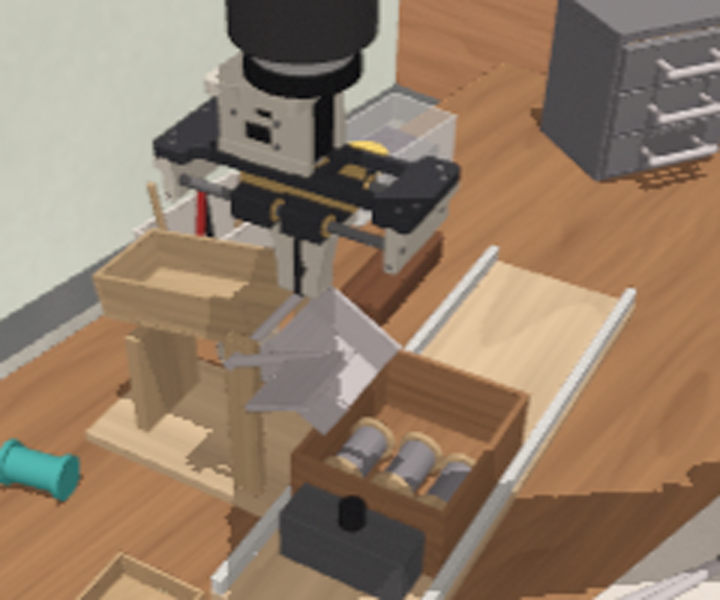

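The tray is empty and back at rest, and all three spools are in the box (crop 362,447; 412,463; 452,478). I check that the box is still home before handing in.

```bash
python3 - <<'E'
from h import *
for n,k in (('side',9),('scene',9)):
    p,d,s=snap(n,n+'10'); S=st(cloud(n,d));x,y,h=S[...,0],S[...,1],S[...,2]
    m=(d>0)&(abs(h-.092)<.004)&(abs(x)<.08)&(y<.1)&(y>-.15)&(abs(x)>.066)
    print(n,'box y',np.round(np.percentile(y[m],[1,3,95,98])*1000),'x',np.round(np.percentile(x[m],[1,99])*1000))
    m=(d>0)&(abs(h-.065)<.02)&(abs(x)<.06)&(y<-.08)&(y>-.14); print('-yface',np.median(y[m]) if m.any() else None)
    m=(d>0)&(h>.18)&(h<.25)&(x<.07)&(x>-.02)&(y>.075)&(y<.16); print('paddle',np.round(np.median(S[m],0)*1000))
    if n=='side':
        a=np.load('pics/side4.npz'); df=np.abs(a['p'].astype(int)-p).max(-1); 
a=np.load('pics/scene4.npz')
for f in ('scene4','scene10'):
    d=np.load(f'pics/{f}.npz')['d']; S=st(cloud('scene',d)); m=(d>0)&(abs(S[...,2]-.092)<.004)&(abs(S[...,0])<.08)&(S[...,1]<-.095)&(S[...,1]>-.13); print(f,m.sum(),np.percentile(S[m][:,1],[2,50]))
im=cv2.imread('pics/scene10.png'); cv2.imwrite('pics/scene10c.png',cv2.resize(im[140:400,140:480],None,fx=2.2,fy=2.2))
E
```

```text
side box y [-109. -105.   68.   70.] x [-77.  73.]
-yface -0.1052540254377553
paddle [ 39. 113. 221.]
scene box y [-111. -110.   53.   65.] x [-77.  75.]
-yface -0.10987563534093067
paddle [ 43. 109. 220.]
scene4 163 [-0.11154659 -0.10788722]
scene10 159 [-0.11150274 -0.10799551]
```

View pics/scene10c.png

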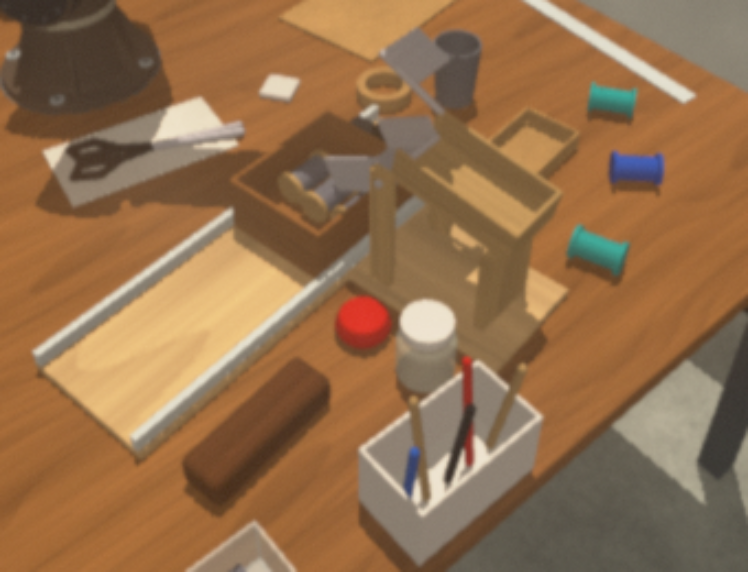

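The box hasn't moved since it was seated, the paddle is back at rest height (about 220 mm), and the bystanders and blue/turquoise look-alikes are where they were. I hand in.

```bash
python3 -c "
from h import *
print(robot.finish_job())"
```

```text
the job is handed in; nothing more can be done
None
```

I handed the job in at about 14.6 s: the box is home against the end stop and all three spools are in it.

- **Box:** I pushed it with the open fingers at 5–7 N of drag, slowing to about 12 mm/s for the last few millimetres. At the stop the force rose to about 24 N and a second press gave no further travel. Its front measures at about y = 70 mm, level with the stop face, and it had not moved by the last check.
- **Tray:** I pressed the paddle down to its firm stop, where the force jumped from 2 N to 19 N with the paddle centre at z = 137 mm. I then raised the fingers steadily so the tray came back under control. The paddle is back at about 220 mm and the tray is empty.
- **Surroundings:** The pictures show the bystanders and the blue and turquoise look-alikes still in place, and the gripper was clear of everything.

No check failed. The side camera put the box about 3–5 mm nearer the stop than the scene camera in places. The scene camera gave the same box position before and after tipping. I did not read the flap itself, so "fully home" rests on the felt stop and the measured box position.

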